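# Check-weigh an order on the bench spring scale

## Task

Check-weigh the staples order: put the loose staple box into the empty half of the weighing tray, then hang the tray by its D-handle on the hook of the spring scale. Let the weight onto the hook slowly, and let go only when the hook carries all of it, so that the pointer does not jump or bounce and comes to rest with the tray hanging free and level; leave the other things on the bench where they are.

Things in the scene. Friction and masses are not known exactly. Their poses are not given: they have to be found in the camera images.
- scale: Bench spring scale, fixed: grey two-legged foot (16 mm high, x -65 to +205 mm, y -63 to +63 mm), aluminium column (66 mm wide, front face at x +150 mm, top at z 350 mm), hook reaching out of the column towards -x. Origin on the bench right below the hook's lowest point; x points from the hook to the column, z up
- hook_saddle (a point): Top surface of the hook's lowest point, where the hung handle rests: z 258 mm when unloaded, moves with the hook; axes as the scale's. The hook is a 9 mm round prong in the plane y = 0: it rises to its free upturned tip (end at x -28 mm, 16 mm above this point) and on the other side to a flat arm (x +26 mm to the column, 9 mm wide, top 25 mm above this point)
- scale_hook (a joint): How far hook and pointer have gone down, m: 0 unloaded, stop at 0.115 (keep clear of the last 7 mm); a line every 5 mm. Spring about 95 N per m (1 N is 10.5 mm), hardly damped: let go with more than about 0.5 N of the load still held up, or pressed down too far, it jumps (over 80 mm/s). The loaded tray weighs 3.2 to 9.3 N, not known beforehand
- tray: Weighing tray of grey sheet steel, loose, 232 mm (x) by 136 mm (y), rim 28 mm high, walls and floor 4 mm. Origin at the centre of its underside, z up. A 10 mm stem in the middle carries the D-handle and parts the tray into the half at +x, which holds a staple box, and the empty half at -x. A box lies well with its centre 63 mm from the stem, long side along x
- tray_handle (a point): Where to grasp the tray: middle of the D-handle, 86 mm above its underside, axes as the tray's. Upright steel frame in the plane x = 0, 10 mm thick (x), 50 mm wide over its two legs (y); window 36 mm wide, from 60 mm above the underside up to the crown; frame top at 118 mm. Grasp across the outside of the legs; the hook goes through the window along x, either way round
- tray_crown (a point): Middle of the crown bar's underside (10 mm round bar, slightly peaked), 22 mm above tray_handle: rests on hook_saddle when the tray hangs. Axes as the tray's
- box_loose_center (a point): Centre of the loose box of staples, 50 mm (x) by 85 mm (y) by 30 mm high, lying on the bench; to go into the tray. Grasp across its 50 mm
- box_in_tray_center (a point): Centre of the same kind of box of staples that already lies in the +x half of the tray, its long side (y) along the tray's x
- box_loose: The loose box of staples; origin at the centre of its underside
- white_box: White carton, 70 x 120 x 46 mm, lying on the bench; not part of the job. Origin at the centre of its underside
- tape_mask: Roll of masking tape, 98 mm across, 36 mm high, lying flat near the left edge of the bench; not part of the job. Origin at the centre of its underside
Not all that is in view belongs to the job. Leave any blue or turquoise look-alike of the box_loose alone.

How it is judged:
By the outcome, as a careful person would: the job done as asked, in the order asked, and still so for the second after the job is handed in, with the robot touching nothing.
It also fails if it takes over 72 s, if anything falls off the work surface, if the arm or the gripper's body presses on something with over 40 N, if the wrist force passes 120 N, or if a joint passes its speed limit or range.

## Robot

A 7-joint arm with a two-finger parallel gripper is mounted at the origin on the work surface; the furniture and walls round the work are solid. World frame = base frame: x ahead of the robot, y to its left, z up, the work surface at z = 0. Lengths are in m, angles in rad, forces in N, time in s.
With the tool pointing down it reaches from about 0.425 to 0.925 m from the base axis. Payload 6.8 kg.
Tool frame: the origin (TCP) lies between the finger pads; the fingertips stand robot.tcp_to_tips ahead of it and the grasp point (between the pads) lies 6 mm ahead of it (robot.tcp_to_tips is the distance from the TCP to the fingertips, in m); z points along the fingers, y is the direction in which the jaws open and shut (so a half turn about z gives the same grasp; the last joint's range is limited). The gripper opens to 85 mm and grips with 20 to 120 N. Pads are 22 mm wide; open, the fingers measure 114 mm over their backs; the gripper's body (76 mm by 85 mm) begins 54 mm behind the grasp point. The pads swing forward as they close: fully open they stand 13 mm farther back than shut.
Start: joints at [1.21, 0.477, 0.022, 1.555, -0.011, 1.109, -0.083], TCP at [0.169, -0.654, 0.234] pointing down, gripper open.
Joint ranges: [-2.96, 2.96], [-0.34, 2.1], [-1.41, 1.46], [0.24, 2.44], [-1.37, 4.51], [0.17, 1.92], [-2.96, 2.96]. Speed limits (rad/s): [2.39, 2.39, 3.14, 3.14, 3.14, 3.14, 3.14].

## Interface

Orientations are given as a unit quaternion [x, y, z, w].
In Python, from workcell import robot gives the robot as it stands.
- The arm moves only by the shell command python3 -m creep 'ROWS' [FORCE]. ROWS is text: rows parted by semicolons, each of 5 numbers parted by spaces: the opening in per cent of the stroke, from 0 (shut) to 100 (fully open), then the shift along the tool's x, y, z as a fraction of full scale, then the turn about the tool's z as a fraction of full scale. In form: claw x y z roll; .... A call has 1 to 12 rows; each row shifts and turns the commanded pose from where the row before left it, along the tool's axes as they then stand; what a row does not reach is not made up. Full scale, the value 1, is 3 cm for a shift and 5 degrees for a turn. A row lasts 1/10 s, in which the tool goes at most 50 mm and 8.59 degrees, less where a joint would pass 70% of its speed; a pose out of reach is approached as far as the arm can. A call with a number of a shift or a turn outside -1 to 1 is refused whole. A call with a gripper value outside its range is refused whole. The fingers move at their own pace and stop on an object; FORCE is the grip in N (left out, the last holds). Time passes only in rows, so rows that do not move let the fingers close. It gives the time, the measured TCP pose, the force and the opening at its end, in the units of the state.
- robot.get_obs(): the state, without advancing time (a new reading comes with each control period).
- robot.snapshot(name): name is "side" or "top"; returns (picture, depth): 384x512x3 uint8, red, green, blue; 384x512 float32, m along the optical axis (not along the pixel's ray), 0 where there is no reading.
- robot.camera_model(name): a dict with "K" (3x3 intrinsics, pixels), "pose" (4x4, takes a point from camera to world coordinates). Camera axes: x right, y up, looking along -z (the intrinsics and any distortion apply to the point x, -y, -z); pixel columns grow to the right and rows downward; lengths in m; the calibration is good to about 2 mm. A picture is of the moment at which its call begins. camera_model takes no time and is no camera call.
- robot.finish_job(): hands the job in, once; it reports no verdict.
The state is a dict: "t": time; "joints": joint angles; "qvel": joint speeds; "joint_torque": joint torques, N m; "position": TCP position; "ee_rot": TCP orientation; "ft_force": force on the tool from outside, world axes, zero at the start; "moment": the same for the moment, N m; "finger_gap": opening from 0.0 (shut) to 1.0 (fully open).
Only numpy, scipy, OpenCV 4.12 (cv2) and the standard library are available. Lean on these libraries where they do the work, as an engineer would, in place of code of your own. Each camera call takes 0.05 s, during which the arm holds its last target. There are 200 camera calls.

## Working session

There is one attempt and no reset: what is moved stays moved. The work goes in short steps, Python scripts to look and compute and a shell command to move; the robot and the scene stay as the last step left them, time stands still between calls to the robot, and variables do not carry over. Pictures are saved under pics/ and viewed, about 8 in all and at most 12, crops included, and the job is handed in when it is done.

```bash
mkdir -p pics; ls; cat > h.py <<'E'
import numpy as np, cv2
from workcell import robot
def snap(n,f,crop=None,s=1):
    p,d=robot.snapshot(n); np.save(f'pics/{f}.npy',d)
    cv2.imwrite(f'pics/{f}_full.png',p[:,:,::-1])
    q=p if crop is None else p[crop[1]:crop[3],crop[0]:crop[2]]
    cv2.imwrite(f'pics/{f}.png',cv2.resize(q[:,:,::-1],None,fx=s,fy=s,interpolation=cv2.INTER_CUBIC)); return p,d
def P(n,d,u,v,z=None):
    m=robot.camera_model(n);K=m['K'];T=np.array(m['pose'])
    r=np.linalg.inv(K)@[u,v,1]; r=np.array([r[0],-r[1],-1])
    if z is not None:
        w=T[:3,:3]@r; return T[:3,3]+w*(z-T[2,3])/w[2]
    return T[:3,:3]@(r*d[int(round(v)),int(round(u))])+T[:3,3]
E
python3 - <<'E'
from h import *
snap('top','t0',s=1.5);snap('side','s0',s=1.5)
for n in('top','side'):print({k:np.round(v,3) if k!='x' else v for k,v in robot.camera_model(n).items() if k in('K','pose')})
o=robot.get_obs();print(o,robot.tcp_to_tips)
E
```

```text
pics
{'K': array([[445.194,   0.   , 259.218],
       [  0.   , 445.194, 187.991],
       [  0.   ,   0.   ,   1.   ]]), 'pose': array([[-1.000e-03,  9.940e-01, -1.060e-01,  3.250e-01],
       [-1.000e+00, -0.000e+00,  4.000e-03,  2.800e-02],
       [ 4.000e-03,  1.060e-01,  9.940e-01,  1.794e+00],
       [ 0.000e+00,  0.000e+00,  0.000e+00,  1.000e+00]])}
{'K': array([[425.311,   0.   , 252.187],
       [  0.   , 425.311, 193.824],
       [  0.   ,   0.   ,   1.   ]]), 'pose': array([[ 0.983,  0.163, -0.09 ,  0.365],
       [-0.186,  0.868, -0.461, -0.54 ],
       [ 0.003,  0.47 ,  0.883,  1.255],
       [ 0.   ,  0.   ,  0.   ,  1.   ]])}
{'t': 0.1, 'joints': array([ 1.20988233,  0.47773715,  0.02234212,  1.55633973, -0.01150135,
        1.10929449, -0.08310344]), 'qvel': array([-0.00127535, -0.00161281, -0.00047962, -0.00387986,  0.00135808,
       -0.00034858, -0.00128499]), 'joint_torque': array([ 3.85856198e-03, -5.97756600e+01,  1.61342762e+00, -2.81952935e+01,
        1.28327165e-02,  5.07338525e-03,  4.21659465e-06]), 'position': array([ 0.1686973 , -0.65303894,  0.23301513]), 'ee_rot': array([ 9.92019885e-01,  1.26078814e-01, -1.62816449e-04, -8.09062557e-04]), 'ft_force': array([ 0.49348559, -0.40280768, -0.12603783]), 'moment': array([-0.02971478,  0.01583104,  0.03424055]), 'finger_gap': 0.998976334836985} 0.025
```

View pics/t0.png

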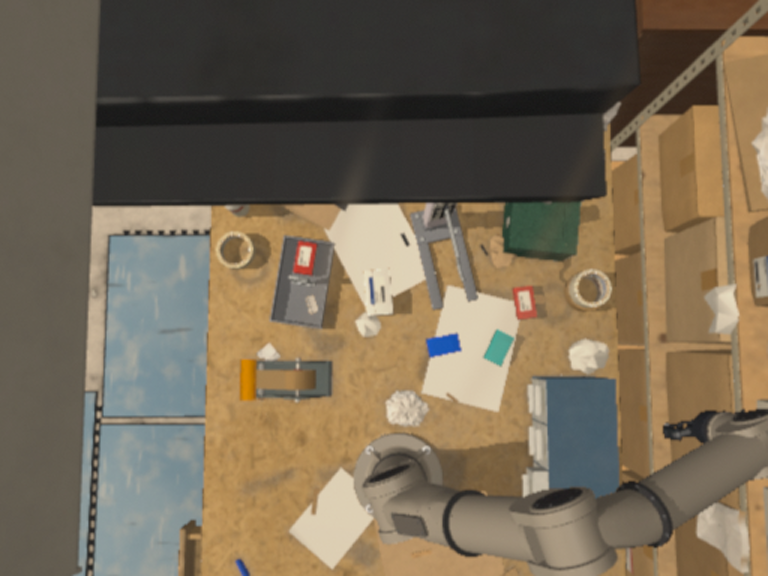

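View pics/s0.png

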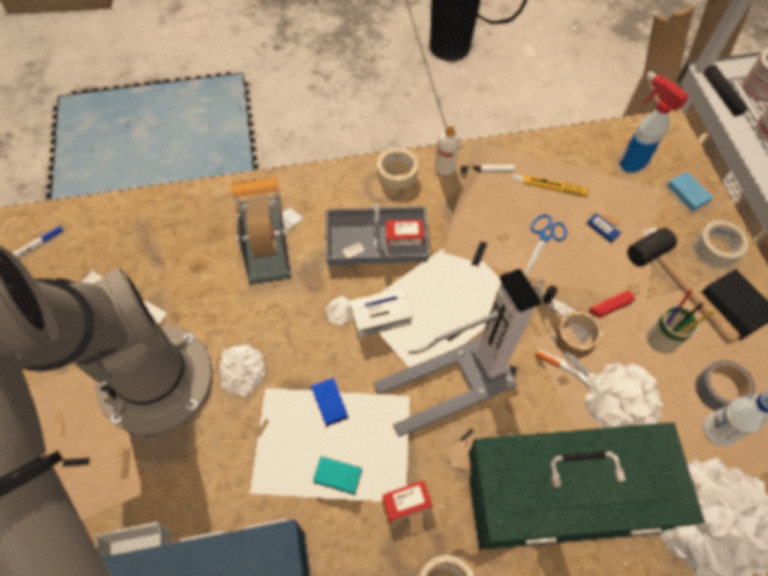

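The top view shows the tray at (295,282), with its red box at the far end. The loose red box is at (525,302). The scale foot is at (440,250), with the hook towards the robot. The side view shows the same. Next I'll enlarge crops.

```bash
python3 - <<'E'
from h import *
t=cv2.imread('pics/t0_full.png');s=cv2.imread('pics/s0_full.png')
r=lambda im,x,y,w,h:cv2.resize(im[y:y+h,x:x+w],(400,300),interpolation=cv2.INTER_CUBIC)
# scale 5 : 80x60
o=np.vstack([np.hstack([r(t,165,155,80,60),r(s,212,125,80,60)]),np.hstack([r(t,320,170,80,60),r(s,265,175,100,75)])])
cv2.imwrite('pics/c1.png',o)
E
```

```text
(no output)
```

View pics/c1.png

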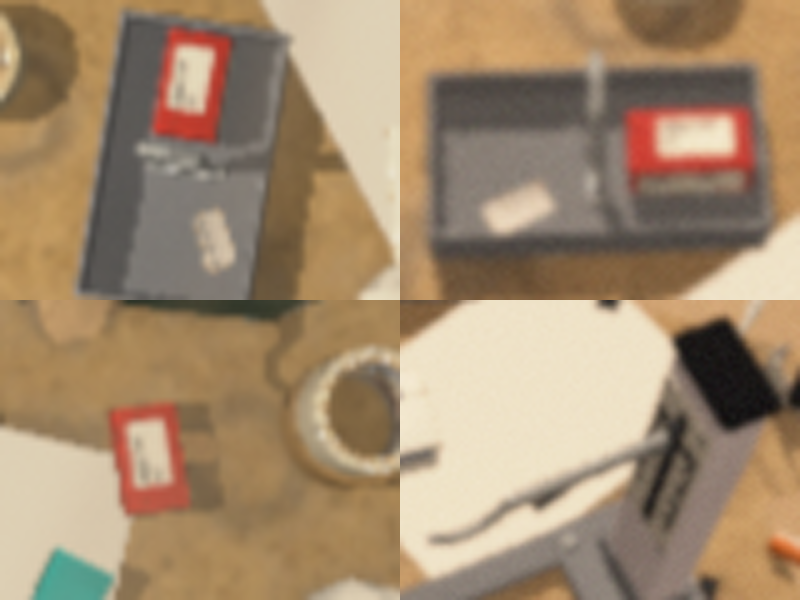

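```bash
python3 - <<'E'
from h import *
dt=np.load('pics/t0.npy');ds=np.load('pics/s0.npy')
pr=lambda a,*r:print(a,*[np.round(x,4) for x in r])
tc=lambda x,y,ox,oy,k=5:(ox+x/k-.5+.5/k,oy+y/k-.5+.5/k)
def T(x,y,z,ox=165,oy=155):return P('top',dt,*tc(x,y,ox,oy),z)
def S(x,y,z,ox=212,oy=125,k=5):return P('side',ds,*tc(x,y,ox,oy,k),z)
pr('tray top TL TR BL',T(122,12,.028),T(288,38,.028),T(80,295,.028))
pr('tray side TL TR BL BR',S(30,70,.028),S(357,65,.028),S(32,245,.028),S(368,240,.028))
pr('handle top mid',T(178,158,.118)); pr('handle side top',S(196,55,.118))
pr('box top',*[T(x,y,.03,320,170) for x,y in((112,110),(177,104),(190,203),(125,215))])
a=ds[:,:]
pr('column top',*[S(x,y,.35,265,175,4) for x,y in((275,35),(325,18),(380,105),(330,125))])
for n,d in(('side',ds),):
  for x,y in((32,240),(60,240),(90,230),(115,205),(150,190),(200,160),(260,140)):
    u,v=tc(x,y,265,175,4); pr((x,y),P(n,d,u,v))
# loose box in side
m=cv2.imread('pics/s0_full.png').astype(int);red=((m[:,:,2]>130)&(m[:,:,1]<70)&(m[:,:,0]<80))
for n,im,d in(('top','t0',dt),('side','s0',ds)):
  m=cv2.imread(f'pics/{im}_full.png').astype(int);red=((m[:,:,2]>120)&(m[:,:,1]<80)&(m[:,:,0]<80)).astype(np.uint8)
  red=cv2.morphologyEx(red,cv2.MORPH_CLOSE,np.ones((9,9)))
  k,l,st,c=cv2.connectedComponentsWithStats(red)
  for i in range(1,k):
    if st[i,4]>100:
      vs,us=np.nonzero(l==i); W=np.array([P(n,d,u,v) for u,v in zip(us,vs)]); W=W[(W[:,2]>.022)&(W[:,2]<.06)]
      if len(W)>20: print(n,c[i],len(W),W[:,2].mean(),cv2.minAreaRect(W[:,:2].astype(np.float32)))
# white points of legs
for u,v in((438/1.5,303/1.5),(472/1.5,296/1.5),(416/1.5,225/1.5),(455/1.5,212/1.5)):pr('leg',P('top',dt,u,v,.016))
for u,v in((378/1.5,388/1.5),(400/1.5,432/1.5),(515/1.5,385/1.5)):pr('legS',P('side',ds,u,v,.016))
# high points near hook, top cam
vs,us=np.mgrid[130:160,270:330]
W=np.array([P('top',dt,u,v) for u,v in zip(us.ravel(),vs.ravel())]);k=(W[:,2]>.2)&(W[:,2]<.34);print(np.round(W[k],3)[::3], )
E
```

```text
tray top TL TR BL [0.6386 0.3031 0.028 ] [0.6175 0.1696 0.028 ] [0.4114 0.3327 0.028 ]
tray side TL TR BL BR [0.4123 0.339  0.028 ] [0.6389 0.3009 0.028 ] [0.3924 0.1975 0.028 ] [0.6147 0.1598 0.028 ]
handle top mid [0.5107 0.2449 0.118 ]
handle side top [0.5171 0.2664 0.118 ]
box top [ 0.4986 -0.3087  0.03  ] [ 0.5034 -0.3607  0.03  ] [ 0.4244 -0.3691  0.03  ] [ 0.4149 -0.3173  0.03  ]
column top [ 0.6581 -0.0754  0.35  ] [ 0.6916 -0.0695  0.35  ] [ 0.7067 -0.1334  0.35  ] [ 0.6734 -0.1407  0.35  ]
(32, 240) [ 0.4947 -0.1479  0.2693]
(60, 240) [ 0.5512 -0.0471  0.0053]
(90, 230) [ 5.774e-01 -4.100e-02 -1.000e-04]
(115, 205) [ 0.5489 -0.1393  0.2814]
(150, 190) [ 0.5738 -0.1314  0.2766]
(200, 160) [ 0.6084 -0.1198  0.2831]
(260, 140) [ 0.6496 -0.113   0.2827]
top [203.03296703 171.17216117] 260 0.03428406537383291 ((0.5814589262008667, 0.24405737221240997), (0.048823270946741104, 0.08673640340566635), 80.69795989990234)
side [267.05384615 154.08461538] 124 0.033210139300339274 ((0.5788534879684448, 0.24534392356872559), (0.052894216030836105, 0.08234551548957825), 82.26888275146484)
side [407.69955157 202.92376682] 220 0.03903053489825896 ((0.9767580628395081, -0.02736705169081688), (0.09765361994504929, 0.02446570433676243), 13.97361946105957)
side [269.11688312 337.3030303 ] 216 0.030035810235494592 ((0.4599010944366455, -0.34294286370277405), (0.08135068416595459, 0.04602190852165222), 7.918795108795166)
leg [ 0.4582 -0.1102  0.016 ]
leg [ 0.4769 -0.2012  0.016 ]
leg [ 0.6695 -0.0525  0.016 ]
leg [ 0.7053 -0.1583  0.016 ]
legS [ 0.4497 -0.1129  0.016 ]
legS [ 0.4753 -0.2101  0.016 ]
legS [ 0.7256 -0.1584  0.016 ]Traceback (most recent call last):
  File "<stdin>", line 31, in <module>
  File "h.py", line 9, in P
    m=robot.camera_model(n);K=m['K'];T=np.array(m['pose'])
ValueError: time passes only in moves, steps and waits
```

```bash
python3 - <<'E'
s=open('h.py').read()
s=s.replace("def P(","CM={n:robot.camera_model(n) for n in('top','side')}\ndef P(").replace("m=robot.camera_model(n);","m=CM[n];")
s+='''
def go(x,y,z,yaw):
    """x,y world, z of TCP, yaw deg of tool x: prints roll units and shift in units of 30 mm in the final tool frame"""
    o=robot.get_obs();q=o['ee_rot'];c=np.degrees(2*np.arctan2(q[1],q[0]));r=(c-yaw+90)%180-90
    a=np.radians(c-r);d=np.array([x,y,z])-o['position']
    print('yaw',round(c,2),'roll units',round(r/5,3),'shift',np.round(np.array([d[0]*np.cos(a)+d[1]*np.sin(a),d[0]*np.sin(a)-d[1]*np.cos(a),-d[2]])/.03,3),'t',round(o['t'],2),'F',np.round(o['ft_force'],2),'M',np.round(o['moment'],2))
'''
open('h.py','w').write(s)
E
python3 - <<'E'
from h import *
dt=np.load('pics/t0.npy');ds=np.load('pics/s0.npy')
for n,u,v in(('black',250,100),('black2',250,40),('cab',385,290),('cab side',357,270),('left',30,100),('green',360,150)):print(n,np.round(P('top',dt,u,v),3))
vs,us=np.mgrid[120:160,270:330]
W=np.array([P('top',dt,u,v) for u,v in zip(us.ravel(),vs.ravel())]);k=(W[:,2]>.22)&(W[:,2]<.33);print(np.round(W[k],3)[::4])
go(.460,-.341,.23,6.5)
E
```

```text
black [0.501 0.038 1.229]
black2 [0.526 0.036 1.353]
cab [ 0.13  -0.429  0.169]
cab side [ 0.196 -0.344  0.108]
left [0.42  0.189 1.488]
green [ 0.644 -0.357  0.146]
[[ 0.682 -0.07   0.231]
 [ 0.662 -0.078  0.318]
 [ 0.663 -0.092  0.314]
 [ 0.666 -0.107  0.304]
 [ 0.67  -0.122  0.286]
 [ 0.674 -0.073  0.25 ]
 [ 0.66  -0.082  0.316]
 [ 0.665 -0.097  0.293]
 [ 0.667 -0.112  0.284]
 [ 0.669 -0.127  0.276]
 [ 0.666 -0.075  0.27 ]
 [ 0.66  -0.087  0.296]
 [ 0.665 -0.102  0.276]
 [ 0.664 -0.116  0.28 ]
 [ 0.671 -0.133  0.247]
 [ 0.66  -0.081  0.281]
 [ 0.662 -0.095  0.275]
 [ 0.658 -0.108  0.292]
 [ 0.67  -0.127  0.239]
 [ 0.663 -0.08   0.251]
 [ 0.662 -0.093  0.259]
 [ 0.659 -0.106  0.273]
 [ 0.67  -0.125  0.223]
 [ 0.662 -0.08   0.243]
 [ 0.664 -0.095  0.232]
 [ 0.657 -0.107  0.265]
 [ 0.662 -0.078  0.224]
 [ 0.662 -0.096  0.222]
 [ 0.646 -0.109  0.281]
 [ 0.643 -0.109  0.278]
 [ 0.639 -0.115  0.285]
 [ 0.636 -0.119  0.28 ]
 [ 0.63  -0.112  0.277]
 [ 0.625 -0.119  0.28 ]
 [ 0.622 -0.122  0.282]
 [ 0.615 -0.115  0.278]
 [ 0.611 -0.122  0.284]
 [ 0.607 -0.125  0.285]
 [ 0.601 -0.119  0.279]
 [ 0.596 -0.125  0.286]
 [ 0.593 -0.128  0.285]
 [ 0.588 -0.122  0.276]]
yaw 14.49 roll units 1.597 shift [10.825 -9.235  0.101] t 0.1 F [ 0.49 -0.4  -0.13] M [-0.03  0.02  0.03]
```

```bash
python3 -m creep '100 0 0 0 .8; 100 0 0 0 .8; 100 .99 -.84 0 0; 100 .98 -.84 0 0;100 .98 -.84 0 0;100 .98 -.84 0 0;100 .98 -.84 0 0;100 .98 -.84 0 0;100 .98 -.84 0 0;100 .98 -.84 0 0;100 .98 -.84 0 0;100 .98 -.84 0 0' 50
python3 - <<'E'
from h import *
go(.460,-.341,.13,6.5)
E
```

```text
t: 1.3
position: [0.4335, -0.3685, 0.2337]
ee_rot: [0.998, 0.057, -0.0, -0.0]
ft_force: [1.2, 0.5, -0.0]
finger_gap: 0.998
yaw 6.48 roll units -0.004 shift [ 0.983 -0.812  3.456] t 1.3 F [ 1.19  0.52 -0.01] M [-0.03 -0.04 -0.  ]
```

```bash
python3 -m creep '100 .98 -.82 0 0; 100 0 0 1 0; 100 0 0 1 0;100 0 0 1 0;100 0 0 .5 0;100 0 0 0 0'
python3 - <<'E'
from h import *
snap('side','s1',(215,280,335,384),5);go(.460,-.341,.031,6.5)
print(CM['side']['K'][0,0])
E
```

```text
t: 1.9
position: [0.4574, -0.341, 0.1262]
ee_rot: [0.998, 0.057, -0.002, -0.002]
ft_force: [-0.4, 0.2, 0.5]
finger_gap: 1.001
yaw 6.49 roll units -0.002 shift [ 0.052 -0.016  3.23 ] t 1.95 F [-0.46  0.13 -0.41] M [-0.08 -0.01 -0.02]
425.31094101589565
```

View pics/s1.png

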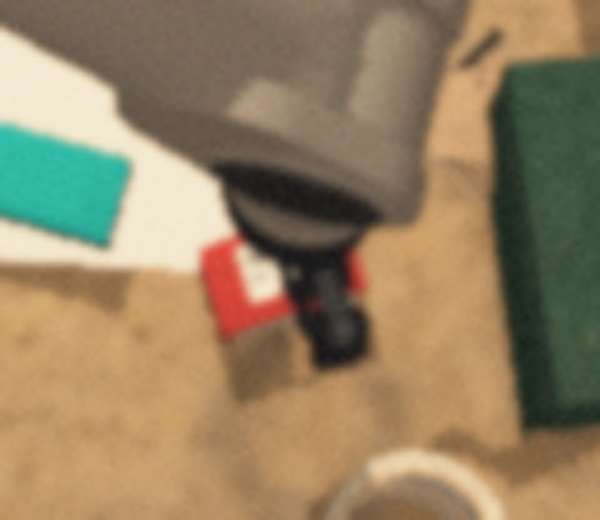

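```bash
python3 -m creep '100 .05 0 .8 0; 100 0 0 .8 0;100 0 0 .8 0;100 0 0 .8 0;100 0 0 0 0;50 0 0 0 0;50 0 0 0 0;40 0 0 0 0;40 0 0 0 0;40 0 0 0 0;40 0 0 0 0;40 0 0 0 0' 40
python3 - <<'E'
from h import *
go(.460,-.341,.2,-9.5)
E
```

```text
t: 3.15
position: [0.4608, -0.342, 0.033]
ee_rot: [0.998, 0.057, 0.0, 0.0]
ft_force: [0.2, 0.1, 0.6]
finger_gap: 0.4
yaw 6.48 roll units 3.196 shift [-0.03  -0.03  -5.567] t 3.15 F [0.22 0.09 0.61] M [-0.04 -0.01 -0.02]
```

```bash
python3 -m creep '0 0 0 0 0; 0 0 0 0 0;0 0 0 0 0;0 0 0 0 0' 40
python3 - <<'E'
from h import *
snap('side','s2',(215,280,335,384),5)
E
```

```text
t: 3.55
position: [0.4606, -0.342, 0.0328]
ee_rot: [0.998, 0.057, -0.0, -0.0]
ft_force: [-0.4, -0.4, -0.7]
finger_gap: -0.001
```

View pics/s2.png

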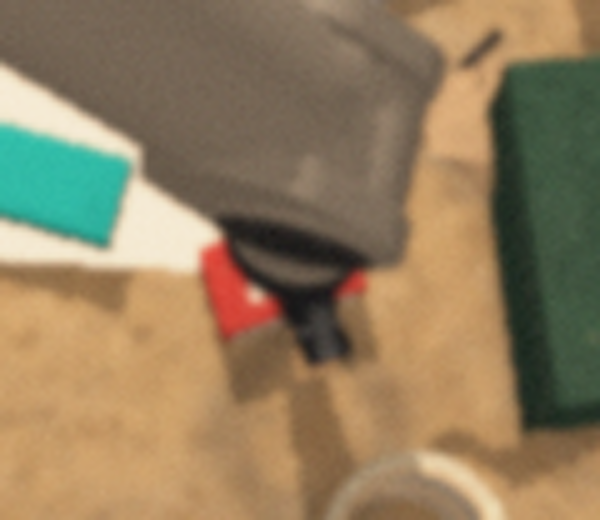

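```bash
python3 - <<'E'
from h import *
d=np.load('pics/s2.npy')
for x,y in((325,350),(330,335),(320,315),(310,300),(250,320),(215,250),(232,335),(360,285),(300,230)):
    print((x,y),np.round(P('side',d,215+x/5-.4,280+y/5-.4),4))
o=robot.get_obs();print(o['joints'],o['position'],o['ft_force'])
E
```

```text
(325, 350) [ 0.4659 -0.3992  0.1257]
(330, 335) [ 0.4695 -0.3932  0.1296]
(320, 315) [ 0.4661 -0.3837  0.1358]
(310, 300) [ 0.4606 -0.3792  0.1596]
(250, 320) [ 0.4373 -0.3644  0.0297]
(215, 250) [ 0.4254 -0.3248  0.0328]
(232, 335) [ 0.4268 -0.3681  0.0141]
(360, 285) [ 0.501  -0.3574  0.0287]
(300, 230) [ 0.4425 -0.3858  0.3873]
[ 0.60340524  0.57790952 -0.09525686  1.93843663  0.08838256  0.62943508
 -1.0055962 ] [ 0.46063011 -0.34193859  0.03280527] [ 0.3949322  -0.10937445  0.16251025]
```

```bash
python3 - <<'E'
from h import *
p,dt=snap('top','t2',(300,130,460,290),5)
for f in('s1','s2'):
    d=np.load(f'pics/{f}.npy'); vs,us=np.mgrid[285:356,255:305]
    W=np.array([P('side',d,u,v) for u,v in zip(us.ravel(),vs.ravel())])
    k=(abs(W[:,0]-.46)<.08)&(abs(W[:,1]+.345)<.1)&(W[:,2]>.045)
    W=W[k];o=np.argsort(W[:,2]);print(f,len(W),'lowest',np.round(W[o[:12]],3).tolist(),'per z');
    for a in np.arange(.05,.45,.05):
        q=W[(W[:,2]>a)&(W[:,2]<a+.05)]
        if len(q):print(round(a,2),len(q),q.min(0).round(3),q.max(0).round(3))
def proj(n,w):
    m=CM[n];T=np.array(m['pose']);c=T[:3,:3].T@(np.array(w)-T[:3,3]);q=m['K']@[c[0],-c[1],-c[2]];return q[:2]/q[2]
for z in(.008,.033,.08,.126,.2): print('side',z,proj('side',(.4606,-.342,z)),'top',proj('top',(.4606,-.342,z)))
t=np.load('pics/t0.npy')
E
```

```text
s1 2282 lowest [[0.453, -0.388, 0.144], [0.454, -0.392, 0.152], [0.453, -0.387, 0.152], [0.453, -0.385, 0.156], [0.458, -0.396, 0.16], [0.46, -0.384, 0.172], [0.453, -0.391, 0.18], [0.461, -0.386, 0.181], [0.452, -0.384, 0.181], [0.464, -0.387, 0.182], [0.454, -0.399, 0.182], [0.458, -0.388, 0.183]] per z
0.1 1 [ 0.453 -0.388  0.144] [ 0.453 -0.388  0.144]
0.15 55 [ 0.446 -0.416  0.152] [ 0.479 -0.375  0.2  ]
0.2 216 [ 0.445 -0.416  0.2  ] [ 0.48  -0.371  0.249]
0.25 107 [ 0.422 -0.38   0.25 ] [ 0.482 -0.341  0.299]
0.3 119 [ 0.421 -0.382  0.31 ] [ 0.475 -0.35   0.35 ]
0.35 20 [ 0.43  -0.38   0.351] [ 0.455 -0.366  0.369]
0.4 93 [ 0.406 -0.401  0.419] [ 0.479 -0.367  0.45 ]
s2 2385 lowest [[0.452, -0.368, 0.079], [0.453, -0.366, 0.083], [0.459, -0.373, 0.083], [0.453, -0.374, 0.085], [0.455, -0.368, 0.088], [0.457, -0.371, 0.091], [0.453, -0.373, 0.093], [0.454, -0.371, 0.093], [0.454, -0.381, 0.094], [0.455, -0.389, 0.097], [0.455, -0.374, 0.098], [0.455, -0.377, 0.102]] per z
0.05 11 [ 0.452 -0.389  0.079] [ 0.459 -0.366  0.098]
0.1 122 [ 0.454 -0.405  0.102] [ 0.481 -0.377  0.147]
0.15 80 [ 0.425 -0.381  0.15 ] [ 0.485 -0.347  0.199]
0.2 79 [ 0.425 -0.383  0.2  ] [ 0.474 -0.356  0.25 ]
0.25 22 [ 0.432 -0.38   0.251] [ 0.461 -0.365  0.268]
0.3 44 [ 0.408 -0.4    0.328] [ 0.513 -0.337  0.35 ]
0.35 831 [ 0.407 -0.401  0.35 ] [ 0.52  -0.316  0.4  ]
0.4 829 [ 0.407 -0.389  0.4  ] [ 0.499 -0.317  0.45 ]
side 0.008 [270.8866222  335.05452846] top [349.42379509 201.53089641]
side 0.033 [271.26704605 333.46079106] top [350.71769614 201.05332619]
side 0.08 [272.02223001 330.29704369] top [353.25146455 200.11812923]
side 0.126 [272.81670101 326.96870828] top [355.8682693  199.15228411]
side 0.2 [274.22609686 321.06422329] top [360.3916607  197.48273061]
```

View pics/t2.png

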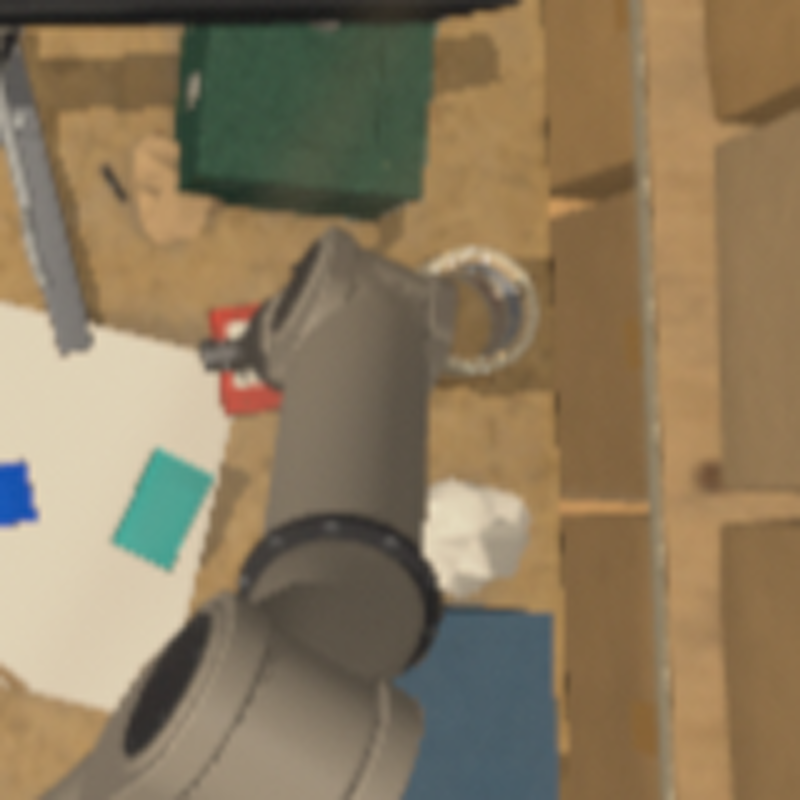

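Seen from the top (box around crop (245,355)), the gripper is centred over the box. Yet the gap reads shut, so I'll lift a little and look.

```bash
python3 -m creep '0 0 0 -1 0; 0 0 0 -1 0;0 0 0 -1 0;0 0 0 -1 0;0 0 0 0 0'
python3 - <<'E'
from h import *
snap('side','s3',(215,250,335,384),4.4);go(.460,-.341,.2,6.5)
E
```

```text
t: 4.15
position: [0.4631, -0.3435, 0.1572]
ee_rot: [0.998, 0.056, 0.003, 0.002]
ft_force: [0.4, -1.1, 0.4]
finger_gap: -0.003
yaw 6.48 roll units -0.005 shift [-0.057 -0.067 -1.5  ] t 4.2 F [-0.09  0.78 -0.47] M [-0.02  0.02  0.04]
```

View pics/s3.png

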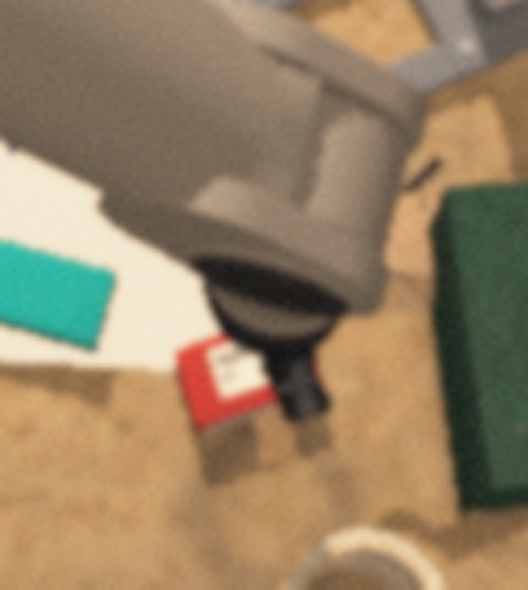

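The box stayed put at crop (180-310, 340-430), and the fingers closed above it. So the tips are higher than the reading suggests. I'll straddle it again and feel for the bench.

```bash
python3 -m creep '100 -.1 -.07 0 0; 100 0 0 0 0;100 0 0 0 0;100 0 0 1 0;100 0 0 1 0;100 0 0 1 0;100 0 0 1 0;100 0 0 .2 0;100 0 0 0 0' 40
for i in 1 2 ; do :; done
python3 -m creep '100 0 0 .1 0;100 0 0 0 0'
python3 -m creep '100 0 0 .1 0;100 0 0 0 0'
python3 - <<'E'
from h import *
p,d=robot.snapshot('side');np.save('pics/s4.npy',d);cv2.imwrite('pics/s4_full.png',p[:,:,::-1])
vs,us=np.mgrid[285:356,255:305]
W=np.array([P('side',d,u,v) for u,v in zip(us.ravel(),vs.ravel())]);dark=p[285:356,255:305].max(2).ravel()<60
k=dark&(W[:,2]<.12);W=W[k];print(np.round(W[np.argsort(W[:,2])][:25],3).tolist());print(robot.get_obs()['position'])
E
```

```text
t: 5.1
position: [0.4567, -0.3397, 0.0258]
ee_rot: [0.998, 0.057, -0.001, -0.001]
ft_force: [0.6, 0.5, 0.1]
finger_gap: 0.998
t: 5.3
position: [0.4583, -0.3408, 0.025]
ee_rot: [0.998, 0.056, 0.001, 0.001]
ft_force: [-0.4, -0.6, -0.2]
finger_gap: 1.003
t: 5.5
position: [0.4577, -0.3404, 0.0214]
ee_rot: [0.998, 0.057, 0.0, 0.0]
ft_force: [-0.0, -0.0, 0.2]
finger_gap: 0.999
[[0.457, -0.376, 0.003], [0.452, -0.394, 0.078], [0.454, -0.395, 0.084], [0.452, -0.392, 0.087], [0.455, -0.393, 0.087], [0.455, -0.39, 0.088], [0.453, -0.388, 0.089], [0.453, -0.39, 0.09], [0.453, -0.386, 0.092], [0.453, -0.373, 0.094], [0.454, -0.381, 0.096], [0.451, -0.386, 0.096], [0.454, -0.384, 0.096], [0.451, -0.383, 0.097], [0.473, -0.38, 0.097], [0.457, -0.38, 0.098], [0.476, -0.378, 0.098], [0.475, -0.381, 0.098], [0.46, -0.38, 0.098], [0.472, -0.383, 0.098], [0.451, -0.381, 0.098], [0.454, -0.379, 0.099], [0.448, -0.383, 0.099], [0.456, -0.382, 0.099], [0.449, -0.381, 0.1]]
[ 0.45768636 -0.34039087  0.02134114]
```

```bash
python3 -m creep '75 0 0 0 0;75 0 0 0 0'; python3 -m creep '60 0 0 0 0;60 0 0 0 0';python3 -m creep '50 0 0 0 0;50 0 0 0 0'
```

```text
t: 5.75
position: [0.4576, -0.3403, 0.0211]
ee_rot: [0.998, 0.057, 0.0, 0.0]
ft_force: [0.3, -0.2, -0.1]
finger_gap: 0.747
t: 5.95
position: [0.4575, -0.3401, 0.0209]
ee_rot: [0.998, 0.057, -0.0, -0.0]
ft_force: [0.5, 1.4, -0.7]
finger_gap: 0.603
t: 6.15
position: [0.4576, -0.3403, 0.0212]
ee_rot: [0.998, 0.057, 0.0, 0.0]
ft_force: [-1.1, 1.2, 4.1]
finger_gap: 0.574
```

```bash
python3 - <<'E'
from h import *
snap('side','s5',(215,280,335,384),5)
E
```

```text
(no output)
```

View pics/s5.png

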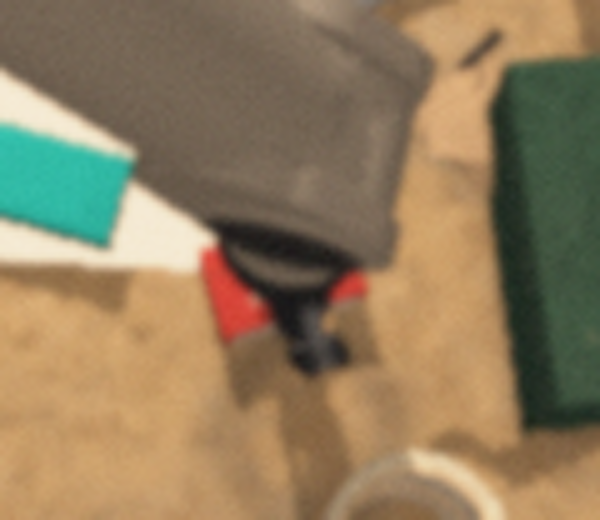

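The gripper now holds the box: gap 0.574 ≈ 49 mm, fingers on both sides at crop (320,350). Lifting.

```bash
python3 -m creep '30 0 0 0 0;30 0 0 -.5 0;30 0 0 -1 0;30 0 0 -1 0;30 0 0 -1 0;30 0 0 -1 0;30 0 0 -1 0;30 0 0 -1 0;30 0 0 -1 0;30 0 0 -1 0;30 0 0 -1 0;30 0 0 -1 0'
python3 - <<'E'
from h import *
go(.4524,.2612,.35,-9.5)
E
```

```text
t: 7.4
position: [0.4569, -0.34, 0.3378]
ee_rot: [0.998, 0.056, 0.0, 0.0]
ft_force: [-0.1, -0.8, -1.4]
finger_gap: 0.57
yaw 6.48 roll units 3.195 shift [ -3.455 -19.742  -0.407] t 7.4 F [-0.11 -0.8  -1.36] M [-0.11 -0.03  0.05]
```

```bash
python3 -m creep '30 0 0 -.4 .8;30 0 0 0 .8;30 0 0 0 .8;30 0 0 0 .8;30 -.17 -1 0 0;30 -.17 -1 0 0;30 -.17 -1 0 0;30 -.17 -1 0 0;30 -.17 -1 0 0;30 -.17 -1 0 0;30 -.17 -1 0 0;30 -.17 -1 0 0'
python3 -m creep '30 -.17 -1 0 0;30 -.17 -1 0 0;30 -.17 -1 0 0;30 -.17 -1 0 0;30 -.17 -1 0 0;30 -.17 -1 0 0;30 -.17 -1 0 0;30 -.17 -1 0 0;30 -.17 -1 0 0;30 -.17 -1 0 0;30 -.17 -.8 0 0;30 0 0 0 0'
python3 - <<'E'
from h import *
go(.4524,.2612,.12,-9.5)
E
```

```text
t: 8.6
position: [0.4563, -0.0956, 0.3484]
ee_rot: [0.997, -0.083, 0.0, 0.0]
ft_force: [0.2, -0.2, -0.7]
finger_gap: 0.572
t: 9.8
position: [0.4537, 0.2357, 0.3484]
ee_rot: [0.997, -0.08, -0.0, -0.001]
ft_force: [-0.4, 0.1, -0.9]
finger_gap: 0.571
yaw -9.19 roll units 0.063 shift [-0.184 -0.832  7.615] t 9.8 F [-0.45  0.12 -0.86] M [-0.02  0.01 -0.01]
```

```bash
python3 -m creep '30 -.18 -.83 0 .06;30 0 0 1 0;30 0 0 1 0;30 0 0 1 0;30 0 0 1 0;30 0 0 1 0;30 0 0 1 0;30 0 0 1 0;30 0 0 0 0;30 0 0 0 0'
python3 - <<'E'
from h import *
snap('side','s6',(200,100,320,190),6.6);go(.4524,.2612,.03,-9.5)
E
```

```text
t: 10.8
position: [0.4542, 0.2569, 0.1385]
ee_rot: [0.996, -0.086, -0.0, 0.0]
ft_force: [1.5, 1.0, -0.5]
finger_gap: 0.572
yaw -9.84 roll units -0.068 shift [-0.099 -0.107  3.647] t 10.85 F [-0.07 -0.13 -0.42] M [ 0.1  -0.03  0.07]
```

View pics/s6.png

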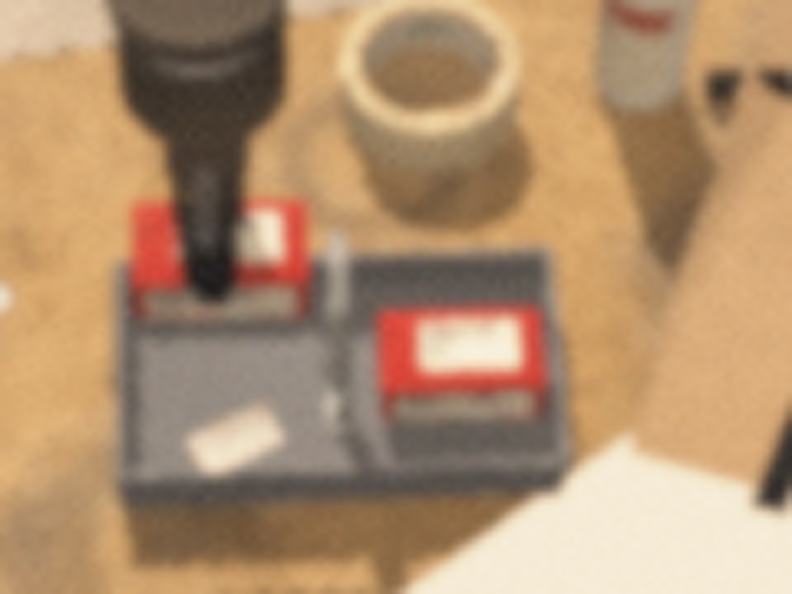

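The held box is at (135-305,200-315), above and in line with the tray's empty left half. A numeric check follows.

```bash
python3 - <<'E'
from h import *
d=np.load('pics/s6.npy');m=cv2.imread('pics/s6_full.png').astype(int)
red=((m[:,:,2]>110)&(m[:,:,1]<80)&(m[:,:,0]<80)).astype(np.uint8);red=cv2.morphologyEx(red,cv2.MORPH_CLOSE,np.ones((9,9)))
k,l,st,c=cv2.connectedComponentsWithStats(red)
for i in range(1,k):
    if st[i,4]>60 and c[i][0]<320:
      vs,us=np.nonzero(l==i); W=np.array([P('side',d,u,v) for u,v in zip(us,vs)]); z=np.median(W[:,2]);W=W[abs(W[:,2]-z)<.012]
      print(c[i],len(W),z,cv2.minAreaRect(W[:,:2].astype(np.float32)))
f=lambda x,y,z:np.round(P('side',d,200+x/6.6-.42,100+y/6.6-.42,z),4)
q=[f(118,262,.028),f(548,250,.028),f(568,480,.028),f(122,490,.028)];print(q,np.mean(q,0)); print(f(340,238,.118))
E
```

```text
[231.28078818 139.18226601] 114 0.14827791784885602 ((0.45680472254753113, 0.24892637133598328), (0.04187045991420746, 0.08206025511026382), 78.87036895751953)
[267.72340426 155.        ] 91 0.03302922372257844 ((0.5791853070259094, 0.24328196048736572), (0.0486096628010273, 0.08280939608812332), 80.93370056152344)
[array([0.4114, 0.3362, 0.028 ]), array([0.6377, 0.3018, 0.028 ]), array([0.6164, 0.1606, 0.028 ]), array([0.3925, 0.1966, 0.028 ])] [0.5145 0.2488 0.028 ]
[0.5181 0.266  0.118 ]
```

```bash
python3 -m creep '30 -.18 -.1 0 -.1;30 0 0 .9 0;30 0 0 .9 0;30 0 0 .9 0;30 0 0 .7 0;30 0 0 .2 0;30 0 0 0 0;30 0 0 0 0'
python3 - <<'E'
from h import *
go(.4495,.2605,.025,-9.5)
E
```

```text
t: 11.65
position: [0.45, 0.2622, 0.0314]
ee_rot: [0.997, -0.081, 0.001, -0.001]
ft_force: [-0.0, -0.1, -1.2]
finger_gap: 0.571
yaw -9.3 roll units 0.039 shift [-0.008  0.058  0.212] t 11.65 F [-0.04 -0.13 -1.22] M [-0.01 -0.06  0.01]
```

```bash
python3 -m creep '30 0 0 .1 0;30 0 0 0 0';python3 -m creep '30 0 0 .07 0;30 0 0 0 0'; python3 -m creep '30 0 0 .05 0;30 0 0 0 0'
```

```text
t: 11.85
position: [0.4496, 0.2615, 0.0276]
ee_rot: [0.997, -0.081, 0.001, -0.0]
ft_force: [-0.7, 0.2, -0.2]
finger_gap: 0.568
t: 12.05
position: [0.4496, 0.2615, 0.0252]
ee_rot: [0.997, -0.081, 0.0, -0.0]
ft_force: [-0.0, 0.1, 2.5]
finger_gap: 0.567
t: 12.25
position: [0.4497, 0.2616, 0.0251]
ee_rot: [0.997, -0.081, 0.001, 0.0]
ft_force: [-4.0, -4.8, 20.8]
finger_gap: 0.567
```

```bash
python3 -m creep '72 0 0 -.05 0;72 0 0 0 0;72 0 0 -.5 0;72 0 0 -1 0;72 0 0 -1 0;100 0 0 -1 0;100 0 0 -1 0;100 0 0 -.2 0;100 0 0 0 0'
python3 - <<'E'
from h import *
go(.5145,.2505,.145,-9.4)
snap('side','s7',(200,100,320,190),6.6)
d=np.load('pics/s7.npy');m=cv2.imread('pics/s7_full.png').astype(int)
red=((m[:,:,2]>110)&(m[:,:,1]<80)&(m[:,:,0]<80)).astype(np.uint8);red=cv2.morphologyEx(red,cv2.MORPH_CLOSE,np.ones((9,9)))
k,l,st,c=cv2.connectedComponentsWithStats(red)
for i in range(1,k):
    if st[i,4]>40 and c[i][0]<320:
      vs,us=np.nonzero(l==i); W=np.array([P('side',d,u,v) for u,v in zip(us,vs)]); z=np.median(W[:,2]);W=W[abs(W[:,2]-z)<.012]
      print(c[i],len(W),z,cv2.minAreaRect(W[:,:2].astype(np.float32)))
E
```

```text
t: 13.15
position: [0.4498, 0.2617, 0.1673]
ee_rot: [0.997, -0.081, 0.001, -0.001]
ft_force: [-1.7, -0.7, -1.1]
finger_gap: 0.999
yaw -9.33 roll units 0.014 shift [2.189 0.015 0.745] t 13.15 F [-1.65 -0.72 -1.09] M [0.01 0.01 0.03]
[228.6875 157.375 ] 96 0.032162915606606 ((0.4530850052833557, 0.25690263509750366), (0.05040125548839569, 0.08200179785490036), 80.75924682617188)
[267.70707071 154.96969697] 95 0.03319636549183991 ((0.5797045230865479, 0.2418738305568695), (0.04611426964402199, 0.08272147178649902), 78.8650894165039)
```

View pics/s7.png

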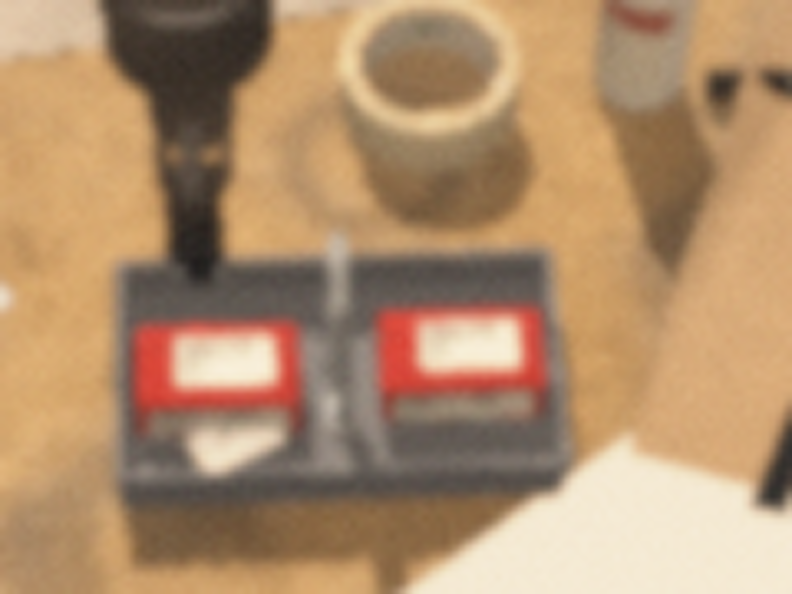

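Both boxes lie in the tray at (135-300,325-430) and (378-545,305-415), roughly mirror-symmetric about the stem. Next is the handle.

```bash
python3 -m creep '100 .73 0 0 0;100 .73 0 0 0;100 .73 0 0 0;100 0 0 0 0;100 0 0 .8 0;100 0 0 .8 0;100 0 0 .8 0;100 0 0 0 0;100 0 0 0 0' 60
python3 -m creep '70 0 0 0 0;70 0 0 0 0;45 0 0 0 0;45 0 0 0 0;45 0 0 0 0;45 0 0 0 0'
python3 - <<'E'
from h import *
go(.5145,.250,.095,-9.4)
E
```

```text
t: 14.1
position: [0.5129, 0.2507, 0.0932]
ee_rot: [0.997, -0.081, -0.001, 0.0]
ft_force: [-0.0, 0.1, 1.1]
finger_gap: 1.0
t: 14.7
position: [0.5152, 0.2529, 0.096]
ee_rot: [0.997, -0.081, 0.002, -0.002]
ft_force: [-0.5, 2.4, 7.4]
finger_gap: 0.567
yaw -9.29 roll units 0.023 shift [-0.008  0.1    0.034] t 14.7 F [-0.5   2.36  7.44] M [ 0.62  0.17 -0.05]
```

```bash
python3 -m creep '40 0 0 -.1 0;40 0 0 -.2 0;40 0 0 -.3 0;40 0 0 -.3 0;40 0 0 0 0;40 0 0 0 0;40 0 0 0 0'
python3 -m creep '40 0 0 -.4 0;40 0 0 -.7 0;40 0 0 -1 0;40 0 0 -1 0;40 0 0 -.9 0;40 0 0 -.6 0;40 0 0 -.3 0;40 0 0 0 0;40 0 0 0 0;40 0 0 0 0'
python3 -m creep '40 0 0 0 -.5;40 0 0 0 -.7;40 0 0 0 -.7;40 0 0 0 -.7;40 0 0 0 -.7;40 0 0 0 -.7;40 0 0 0 -.4;40 0 0 0 0;40 0 0 0 0'
python3 - <<'E'
from h import *
go(.438,-.1607,.27,12.7)
F=[]
for i in range(6): robot.snapshot('side'); F.append(robot.get_obs()['ft_force'])
print(np.mean(F,0),np.std(F,0))
E
```

```text
t: 15.4
position: [0.5137, 0.2504, 0.1205]
ee_rot: [0.997, -0.081, -0.0, 0.0]
ft_force: [0.6, 0.4, -7.6]
finger_gap: 0.565
t: 16.4
position: [0.5132, 0.2501, 0.2663]
ee_rot: [0.997, -0.081, -0.001, 0.001]
ft_force: [-0.4, -1.3, -8.5]
finger_gap: 0.56
t: 17.3
position: [0.5137, 0.2504, 0.267]
ee_rot: [0.994, 0.11, -0.001, 0.0]
ft_force: [0.7, -0.3, -8.6]
finger_gap: 0.562
yaw 12.62 roll units -0.015 shift [-5.475 12.814 -0.1  ] t 17.3 F [ 0.74 -0.26 -8.64] M [ 0.03  0.01 -0.  ]
[-0.37073988 -0.31930273 -7.94489875] [0.19604248 0.35154387 0.39942039]
```

```bash
python3 -m creep '40 -.13 .3 -.05 0;40 -.26 .6 -.05 0;40 -.385 .9 0 0;40 -.385 .9 0 0;40 -.385 .9 0 0;40 -.385 .9 0 0;40 -.385 .9 0 0;40 -.385 .9 0 0;40 -.385 .9 0 0;40 -.385 .9 0 0;40 -.385 .9 0 0;40 -.385 .9 0 0'
python3 -m creep '40 -.385 .9 0 0;40 -.385 .9 0 0;40 -.3 .7 0 0;40 -.17 .4 0 0;40 0 0 0 0;40 0 0 0 0;40 0 0 0 0'
python3 - <<'E'
from h import *
snap('side','s8',(215,150,375,270),5);go(.521,-.142,.27,12.7)
d=np.load('pics/s8.npy')
E
```

```text
t: 18.8
position: [0.4543, -0.0686, 0.2712]
ee_rot: [0.994, 0.11, 0.0, 0.0]
ft_force: [0.7, 0.4, -8.1]
finger_gap: 0.567
t: 19.5
position: [0.4384, -0.1585, 0.2709]
ee_rot: [0.994, 0.112, 0.0, -0.0]
ft_force: [0.4, 0.8, -8.1]
finger_gap: 0.561
yaw 12.82 roll units 0.023 shift [2.811 0.065 0.03 ] t 19.55 F [-1.11 -0.75 -8.85] M [0.01 0.07 0.02]
```

View pics/s8.png

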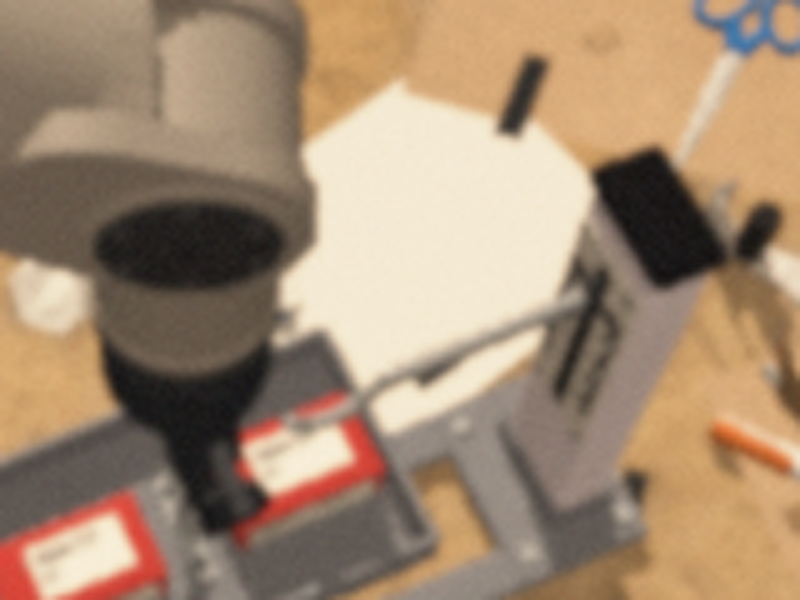

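The side view shows the tray aligned with the hook line. The hook tip is at (295,425), just ahead of the handle at (215,500). Inserting now.

```bash
python3 -m creep '40 .2 .03 0 0;40 .3 .03 0 0;40 .4 0 0 0;40 .4 0 0 0;40 .2 0 0 0;40 0 0 0 0;40 0 0 0 0'
python3 -m creep '40 .2 0 0 0;40 .4 0 0 0;40 .4 0 0 0;40 .2 0 0 0;40 .1 0 0 0;40 0 0 0 0;40 0 0 0 0;40 0 0 0 0'
python3 - <<'E'
from h import *
F=[]
for i in range(8): robot.snapshot('side'); F.append(robot.get_obs()['ft_force'])
print(np.mean(F,0),np.std(F,0)); go(.521,-.142,.246,12.7)
E
```

```text
t: 20.25
position: [0.4819, -0.1519, 0.2705]
ee_rot: [0.994, 0.111, -0.001, -0.0]
ft_force: [-0.2, -0.4, -8.6]
finger_gap: 0.565
t: 21.05
position: [0.5198, -0.1436, 0.2707]
ee_rot: [0.994, 0.11, -0.0, 0.0]
ft_force: [-0.8, 0.2, -7.3]
finger_gap: 0.566
[ 0.10361156  0.12293417 -7.84976732] [0.24059741 0.51871321 0.47475024]
yaw 12.68 roll units -0.005 shift [ 0.035 -0.04   0.828] t 21.45 F [-0.25 -0.46 -8.07] M [-0.01 -0.02 -0.02]
```

```bash
python3 -m creep '40 0 0 .1 0;40 0 0 .15 0;40 0 0 .15 0;40 0 0 .15 0;40 0 0 .12 0;40 0 0 .1 0;40 0 0 .08 0;40 0 0 .08 0;40 0 0 .08 0;40 0 0 .08 0;40 0 0 0 0;40 0 0 0 0'
python3 - <<'E'
from h import *
F=[]
for i in range(8): robot.snapshot('side'); F.append(robot.get_obs()['ft_force'])
print(np.mean(F,0),np.std(F,0)); go(.521,-.142,.246,12.7);print(robot.get_obs()['position'])
E
```

```text
t: 22.65
position: [0.5202, -0.1433, 0.2381]
ee_rot: [0.994, 0.11, -0.0, -0.0]
ft_force: [-0.1, -0.7, -7.3]
finger_gap: 0.564
[-1.05241371e+00  3.69997764e-03 -6.59587436e+00] [0.72748273 0.66943356 0.45300557]
yaw 12.68 roll units -0.004 shift [ 0.034 -0.039 -0.261] t 23.05 F [-0.6   0.66 -6.22] M [0.09 0.23 0.02]
[ 0.52025585 -0.14336806  0.23816184]
```

```bash
python3 -m creep '40 0 0 .05 0;40 0 0 .08 0;40 0 0 .08 0;40 0 0 .08 0;40 0 0 .08 0;40 0 0 .08 0;40 0 0 .08 0;40 0 0 .08 0;40 0 0 .08 0;40 0 0 .08 0;40 0 0 .08 0;40 0 0 .05 0'
python3 -m creep '40 0 0 .05 0;40 0 0 .08 0;40 0 0 .08 0;40 0 0 .08 0;40 0 0 .08 0;40 0 0 .08 0;40 0 0 .08 0;40 0 0 .08 0;40 0 0 .08 0;40 0 0 .05 0;40 0 0 0 0;40 0 0 0 0'
python3 - <<'E'
from h import *
F=[];M=[]
for i in range(10): robot.snapshot('side'); o=robot.get_obs();F.append(o['ft_force']);M.append(o['moment'])
print(np.mean(F,0),np.std(F,0),np.mean(M,0)); print(robot.get_obs()['position'],robot.get_obs()['t'])
E
```

```text
t: 24.25
position: [0.5204, -0.1433, 0.211]
ee_rot: [0.994, 0.11, 0.0, 0.0]
ft_force: [-1.7, 0.3, -4.2]
finger_gap: 0.564
t: 25.45
position: [0.5204, -0.1434, 0.189]
ee_rot: [0.994, 0.11, 0.0, 0.0]
ft_force: [-0.6, 1.2, -1.5]
finger_gap: 0.565
[-1.00812233 -0.12153488 -1.85089888] [0.53132145 0.48321152 0.55280602] [0.06729793 0.21908466 0.00583115]
[ 0.52035813 -0.14335516  0.18897603] 25.95
```

```bash
python3 -m creep '40 -.04 0 .05 0;40 -.04 0 .08 0;40 0 0 .08 0;40 0 0 .08 0;40 0 0 .08 0;40 0 0 .05 0;40 0 0 .04 0;40 0 0 0 0;40 0 0 0 0'
python3 - <<'E'
from h import *
F=[];M=[]
for i in range(16): robot.snapshot('side'); o=robot.get_obs();F.append(o['ft_force']);M.append(o['moment'])
print(np.mean(F,0),np.std(F,0),np.mean(M,0)); print(robot.get_obs()['position'],robot.get_obs()['t'])
E
```

```text
t: 26.85
position: [0.5186, -0.1434, 0.1753]
ee_rot: [0.994, 0.111, 0.001, -0.0]
ft_force: [3.8, 4.8, -0.7]
finger_gap: 0.561
[ 3.76157554  3.69497239 -1.04650112] [0.36160369 0.41022792 0.47674527] [ 0.78296415 -0.75662739 -0.01244585]
[ 0.51858181 -0.1434116   0.17529097] 27.65
```

```bash
python3 -m creep '40 .04 0 0 0;40 0 0 0 0;40 0 0 0 0'
python3 - <<'E'
from h import *
F=[];M=[]
for i in range(8): p,d=robot.snapshot('side'); o=robot.get_obs();F.append(o['ft_force']);M.append(o['moment'])
print(np.mean(F,0),np.std(F,0),np.mean(M,0)); print(robot.get_obs()['position'],robot.get_obs()['t'])
cv2.imwrite('pics/s9_full.png',p[:,:,::-1]);np.save('pics/s9.npy',d)
E
```

```text
t: 27.95
position: [0.5187, -0.1434, 0.1749]
ee_rot: [0.994, 0.11, -0.0, -0.0]
ft_force: [0.8, 5.1, -1.6]
finger_gap: 0.562
[ 0.26852064  3.86946861 -0.62933296] [0.66597077 0.46400855 0.42851123] [ 0.89765284 -0.01326491  0.00145201]
[ 0.51877159 -0.14343497  0.17496558] 28.35
```

```bash
python3 -m creep '40 0 -.04 .03 0;40 0 0 0 0;40 0 0 0 0'
python3 - <<'E'
from h import *
F=[];M=[]
for i in range(8): p,d=robot.snapshot('side'); o=robot.get_obs();F.append(o['ft_force']);M.append(o['moment'])
print(np.mean(F,0),np.std(F,0),np.mean(M,0)); print(robot.get_obs()['position'],robot.get_obs()['t'])
E
```

```text
t: 28.65
position: [0.5187, -0.1433, 0.1742]
ee_rot: [0.994, 0.11, -0.0, 0.0]
ft_force: [-0.5, 0.2, -0.4]
finger_gap: 0.563
[ 0.1653704  -1.25750601 -0.66293418] [0.33001416 0.76352667 0.72261563] [-0.1562046   0.03628952  0.01132275]
[ 0.5187491  -0.14294906  0.17422137] 29.05
```

```bash
python3 -m creep '40 0 .01 .04 0;40 0 0 .05 0;40 0 0 .05 0;40 0 0 .04 0;40 0 0 0 0;40 0 0 0 0'
python3 - <<'E'
from h import *
F=[];M=[]
for i in range(16): p,d=robot.snapshot('side'); o=robot.get_obs();F.append(o['ft_force']);M.append(o['moment'])
print(np.mean(F,0),np.std(F,0),np.mean(M,0)); print(robot.get_obs()['position'],robot.get_obs()['t'])
E
```

```text
t: 29.65
position: [0.5188, -0.1428, 0.1687]
ee_rot: [0.994, 0.11, -0.0, 0.0]
ft_force: [-2.3, -2.0, -0.2]
finger_gap: 0.561
[-1.77609409 -1.5092029  -0.25462751] [0.4915136  0.55979869 0.56943755] [-0.26151629  0.34853467 -0.00052969]
[ 0.51881458 -0.14268431  0.16875214] 30.45
```

```bash
python3 -m creep '40 -.015 .013 .03 0;40 0 0 .03 0;40 0 0 0 0;40 0 0 0 0'
python3 - <<'E'
from h import *
F=[];M=[]
for i in range(16): p,d=robot.snapshot('side'); o=robot.get_obs();F.append(o['ft_force']);M.append(o['moment'])
print(np.mean(F,0),np.std(F,0),np.mean(M,0)); print(robot.get_obs()['position'],robot.get_obs()['t'])
E
```

```text
t: 30.85
position: [0.5188, -0.1428, 0.167]
ee_rot: [0.994, 0.111, 0.0, -0.0]
ft_force: [-0.4, 1.0, -0.3]
finger_gap: 0.567
[-0.21614339  2.5698847  -0.13501455] [0.40790056 1.05630772 0.60238892] [0.53463352 0.06871608 0.00484431]
[ 0.5187152  -0.14290463  0.16705868] 31.65
```

```bash
python3 -m creep '40 0 -.007 .01 0;40 0 0 0 0;40 0 0 0 0' 20
python3 -m creep '57 0 0 0 0;58 0 0 0 0;59 0 0 0 0;60 0 0 0 0;61 0 0 0 0;62 0 0 0 0;64 0 0 0 0;66 0 0 0 0;70 0 0 0 0;75 0 0 0 0;80 0 0 0 0'
python3 - <<'E'
from h import *
snap('side','s10',(215,150,375,270),5)
Q=[]
for i in range(6):
    p,d=robot.snapshot('side');Q.append(p[180:270,215:330].astype(float).mean(2))
print([round(np.abs(Q[i]-Q[0]).mean(),2) for i in range(1,6)]);print(robot.get_obs()['ft_force'],robot.get_obs()['position'])
E
```

```text
t: 31.95
position: [0.5187, -0.1429, 0.1668]
ee_rot: [0.994, 0.111, 0.0, -0.0]
ft_force: [1.2, 2.6, 0.0]
finger_gap: 0.568
t: 33.05
position: [0.5185, -0.1431, 0.1667]
ee_rot: [0.994, 0.11, 0.0, 0.0]
ft_force: [0.2, -0.1, -0.8]
finger_gap: 0.8
[np.float64(1.75), np.float64(1.82), np.float64(1.98), np.float64(2.16), np.float64(2.37)]
[-0.28787599  0.67931601 -0.39049814] [ 0.51851121 -0.14303577  0.16671573]
```

```bash
python3 -m creep '90 0 0 0 0;100 0 0 0 0;100 0 0 0 0;100 0 0 0 0;100 0 0 0 0;100 0 0 -.1 0;100 0 0 -.2 0;100 0 0 -.3 0;100 0 0 -.4 0;100 0 0 -.5 0;100 0 0 -.6 0;100 0 0 -.7 0'
python3 -m creep '100 0 0 -1 0;100 0 0 -1 0;100 0 0 -1 0;100 0 0 -1 0;100 0 0 -1 0;100 -1 -1 0 0;100 -1 -1 0 0;100 -1 -1 0 0;100 -1 -1 0 0;100 -.5 -1 0 0;100 0 -1 0 0;100 0 0 0 0'
python3 - <<'E'
from h import *
snap('side','s11',(205,150,365,270),5)
Q=[];
for i in range(10):
    p,d=robot.snapshot('side');g=cv2.cvtColor(p,cv2.COLOR_RGB2GRAY).astype(np.float32)
    Q.append(g[190:270,215:310])
W=cv2.createHanningWindow((95,80),cv2.CV_32F)
print([np.round(cv2.phaseCorrelate(Q[0],q,W)[0],2).tolist() for q in Q[1:]]);print(robot.get_obs()['t'],robot.get_obs()['position'])
m=p.astype(int);red=((m[:,:,0]>110)&(m[:,:,1]<80)&(m[:,:,2]<80)).astype(np.uint8);red=cv2.morphologyEx(red,cv2.MORPH_CLOSE,np.ones((7,7)))
k,l,st,c=cv2.connectedComponentsWithStats(red)
for i in range(1,k):
    if st[i,4]>40 and c[i][0]<340:
      vs,us=np.nonzero(l==i); X=np.array([P('side',d,u,v) for u,v in zip(us,vs)]); z=np.median(X[:,2]);X=X[abs(X[:,2]-z)<.012]
      print(c[i],len(X),X[:,2].mean(),cv2.minAreaRect(X[:,:2].astype(np.float32)))
E
```

```text
t: 34.6
position: [0.5184, -0.1429, 0.2522]
ee_rot: [0.994, 0.11, 0.0, 0.0]
ft_force: [0.6, 0.0, 0.3]
finger_gap: 1.001
t: 35.8
position: [0.3462, 0.0065, 0.4022]
ee_rot: [0.994, 0.113, 0.001, 0.001]
ft_force: [1.0, -0.1, 0.3]
finger_gap: 1.001
[[-0.06, 0.04], [0.08, 0.16], [-0.01, -0.04], [0.01, 0.06], [-0.02, 0.07], [0.03, 0.03], [-0.01, 0.05], [-0.02, 0.08], [0.03, -0.05]]
36.35 [0.34740609 0.00270393 0.40058818]
[297.17714286 248.85714286] 162 0.10342795833152678 ((0.5808345675468445, -0.1292475163936615), (0.08466913551092148, 0.044248271733522415), 14.245060920715332)
[254.0959596  267.59090909] 181 0.10376702446677533 ((0.45593518018722534, -0.159883514046669), (0.0807570070028305, 0.04730518162250519), 12.565436363220215)
```

View pics/s11.png

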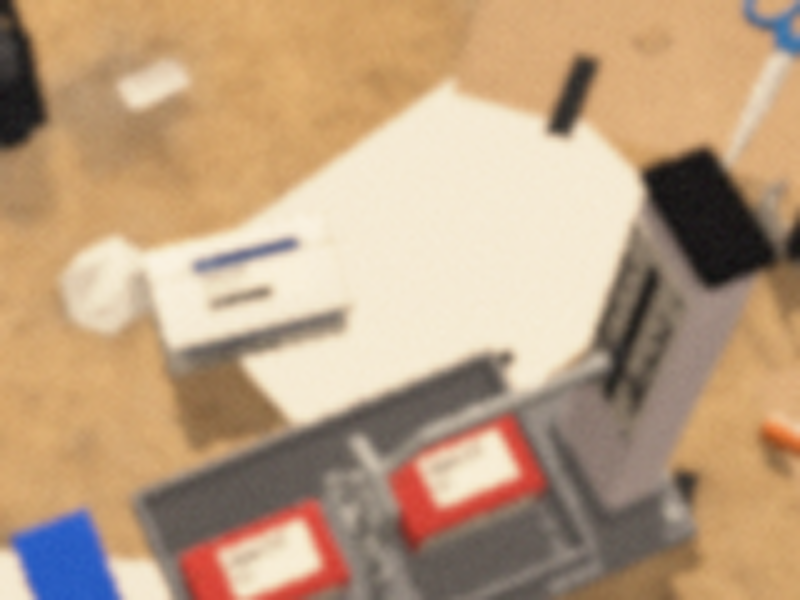

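The tray hangs on the hook, level (box tops at 103 and 104 mm), with no image motion over the last 0.5 s and the arm clear. The white carton lies undisturbed at (245,290). Handing in.

```bash
python3 -c "
from workcell import robot
print(robot.finish_job(),robot.get_obs()['t'])"
```

```text
the job is handed in; nothing more can be done
the job is handed in; nothing more can be done
```

The loose staple box is in the empty half of the tray, and the tray hangs by its D-handle on the scale hook. I handed the job in just after 36 s; no verdict is reported.

- **Lowering:** I let the tray down at no more than about 25 mm/s until the wrist carried only about 0.1 N of the roughly 7.9 N load. Then I opened the fingers a little at a time and withdrew straight up.
- **Last checks:** The box tops were at 103 and 104 mm, so the tray is level. There was no image motion beyond 0.2 pixel over the last 0.5 s. The arm was clear, and the white carton was in place. I did not measure the other bench items again.

**What did not go smoothly:**
- **First grasp:** The gripper closed above the loose box without touching it. I repeated it 12 mm lower and it held.
- **Box placing:** The fingertips pressed the tray floor with about 21 N for a moment.
- **Side forces:** Up to about 5 N appeared at the handle during the lowering. I trimmed them out, but about 2.6 N sideways remained just before release.
- **Release:** I measured no pointer speed while letting go. The pictures right after opening differed slightly more with time (1.75 to 2.37 grey levels), so a small motion then is possible.

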